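# Sieve the small nuts out of a mixed tray

## Task

Take the sieve by its handle and, without bearing down on it, shake it briskly side to side on the bin's rails, in full strokes that lightly push in the sprung bumper at each end but never drive a bumper to its bottom, until all four small nuts have dropped into the bin. Then lift the sieve off with the three large nuts still in it and set it down gently and flat inside the wooden cradle, and let go. Do not disturb the tools lying about.

Things in the scene. Friction and masses are not known exactly. Their poses are not given: they have to be found in the camera images.
- sieve_handle (a point): Centre of the sieve's wooden handle, a bridge over its middle: a bar along the sieve's x, 130 mm long, 20 mm wide (y), 16 mm high, on a post at each end; 27 mm of air between the sieve's rim and the bar. Grip the bar across its 20 mm from above. This point is 75 mm above the sieve's underside. Axes as the sieve: x along the bar, y the way it slides on the rails, z up.
- sieve: Loose steel sieve tray, origin at the centre of its flat underside: 130 mm (x) by 160 mm (y), 40 mm high, 5 mm walls, 0.28 to 0.46 kg empty, nuts add 0.37 kg. Its 4 mm floor has three slots 20 mm wide (y) and 104 mm long (x) at y = -42.5, 0, 42.5 mm, with flat bars between. It starts on the bin's rails, within 8 mm of the bin's middle along y.
- bin: Fixed green catch bin, 146 mm (x) by 396 mm (y), open on top, floor 5 mm thick. Origin: centre of its underside on the table; y along its length, z up. Aluminium rails on the long sides, 118 mm apart, tops 80 mm above the table; the sieve's underside slides on them along the bin's y, between 10 mm high outer lips with 2.5 mm play each side.
- bumper_left (a joint): Sprung bumper at the bin's +y end: rubber-tipped plunger on the rails' mid-line, tip 26 mm across, 100 mm above the table. Value: how far it is pushed in, 0 free to 0.020 m bottomed; its spring pushes back 0.8 N per mm. Its dark steel crossbar is clamped where the last user left it: free tip 98 to 138 mm from the bin's middle; this is not measured: feel for it (or see it).
- bumper_right (a joint): The same kind of sprung bumper at the bin's -y end, pointing at the sieve's other end wall; clamped on its own, so its free tip also stands anywhere from 98 to 138 mm from the bin's middle, unmeasured. Value: how far it is pushed in, 0 free to 0.020 m bottomed; 0.8 N per mm.
- cradle: Fixed low wooden tray, cork-lined, for parking the sieve: 158 mm (x) by 188 mm (y) outside, floor 6 mm and 10 mm thick rim 21 mm above the table, inside 138 by 168 mm: 4 mm play each side round the sieve, long side to long side, either way round. Origin: centre of its underside; y along its long side, z up. With the sieve parked, the handle's centre is 81 mm above the table.
- small_0_mid (a point): Centre (half-way up) of a small plain steel hex nut, 16 mm across flats (18.5 over corners), 8 mm thick, 11 g, oiled and slippery; starts flat on one of the sieve's floor bars. Slow strokes (about 0.1 m/s) only carry it along; it slides and drops through in brisk ones (0.25 m/s or so). One of four alike.
- small_1_mid (a point): Centre (half-way up) of a small plain steel hex nut, 16 mm across flats (18.5 over corners), 8 mm thick, 11 g, oiled and slippery; starts flat on one of the sieve's floor bars. Slow strokes (about 0.1 m/s) only carry it along; it slides and drops through in brisk ones (0.25 m/s or so). One of four alike.
- small_2_mid (a point): Centre (half-way up) of a small plain steel hex nut, 16 mm across flats (18.5 over corners), 8 mm thick, 11 g, oiled and slippery; starts flat on one of the sieve's floor bars. Slow strokes (about 0.1 m/s) only carry it along; it slides and drops through in brisk ones (0.25 m/s or so). One of four alike.
- small_3_mid (a point): Centre (half-way up) of a small plain steel hex nut, 16 mm across flats (18.5 over corners), 8 mm thick, 11 g, oiled and slippery; starts flat on one of the sieve's floor bars. Slow strokes (about 0.1 m/s) only carry it along; it slides and drops through in brisk ones (0.25 m/s or so). One of four alike.
- big_0_mid (a point): Centre (half-way up) of a large plain steel hex nut, 36 mm across flats, 22 mm thick, 110 g; starts in the sieve and is too big for its slots in any attitude. One of three alike.
- big_1_mid (a point): Centre (half-way up) of a large plain steel hex nut, 36 mm across flats, 22 mm thick, 110 g; starts in the sieve and is too big for its slots in any attitude. One of three alike.
- big_2_mid (a point): Centre (half-way up) of a large plain steel hex nut, 36 mm across flats, 22 mm thick, 110 g; starts in the sieve and is too big for its slots in any attitude. One of three alike.
- wrench_grip (a point): Bystander: steel wrench, 170 mm, lying on the table beside the bin on the robot's side; point on its shank.
- screwdriver_grip (a point): Bystander: screwdriver, 170 mm, lying on the table beyond the cradle; point on its handle.
Mind the look-alikes: they are no part of the job. Of the things shaped like the cradle, the wooden one is meant.

How it is judged:
On the way, in this order (a step that is already met when the one before it is completed fails the run):
1. the sieve has pushed the left bumper in by more than 3 mm (value of joint bumper_left above 0.003 m), for 0.02 s.
2. then it has pushed the right bumper in by more than 3 mm (value of joint bumper_right above 0.003 m), for 0.02 s.
At the end, for the whole second after the job is handed in: The sieve rests flat on the cradle's floor inside its rim (centre within 7 mm, height within 4 mm, turned less than 0.1 rad from the cradle's long side, still), all four small nuts lie in the bin, and all three large nuts are in the sieve (x of sieve_handle in the frame of cradle between -0.007 and 0.007 m and y of sieve_handle in the frame of cradle between -0.007 and 0.007 m and z of sieve_handle in the frame of cradle between 0.077 and 0.085 m and angle between the y axis of sieve_handle and the y axis of cradle, either way round below 0.1 rad and linear speed of sieve below 0.02 m/s and x of small_0_mid in the frame of bin between -0.066 and 0.066 m and y of small_0_mid in the frame of bin between -0.192 and 0.192 m and z of small_0_mid in the frame of bin between 0 and 0.045 m and x of small_1_mid in the frame of bin between -0.066 and 0.066 m and y of small_1_mid in the frame of bin between -0.192 and 0.192 m and z of small_1_mid in the frame of bin between 0 and 0.045 m and x of small_2_mid in the frame of bin between -0.066 and 0.066 m and y of small_2_mid in the frame of bin between -0.192 and 0.192 m and z of small_2_mid in the frame of bin between 0 and 0.045 m and x of small_3_mid in the frame of bin between -0.066 and 0.066 m and y of small_3_mid in the frame of bin between -0.192 and 0.192 m and z of small_3_mid in the frame of bin between 0 and 0.045 m and x of big_0_mid in the frame of sieve_handle between -0.06 and 0.06 m and y of big_0_mid in the frame of sieve_handle between -0.075 and 0.075 m and z of big_0_mid in the frame of sieve_handle between -0.075 and -0.02 m and x of big_1_mid in the frame of sieve_handle between -0.06 and 0.06 m and y of big_1_mid in the frame of sieve_handle between -0.075 and 0.075 m and z of big_1_mid in the frame of sieve_handle between -0.075 and -0.02 m and x of big_2_mid in the frame of sieve_handle between -0.06 and 0.06 m and y of big_2_mid in the frame of sieve_handle between -0.075 and 0.075 m and z of big_2_mid in the frame of sieve_handle between -0.075 and -0.02 m); the robot touches nothing.
It fails at once if a bumper is driven in by more than 17 mm (value of joint any of bumper_left, bumper_right above 0.017 m).
It fails at once if the sieve presses or lands on the cradle with more than 50 N (contact force between sieve and cradle above 50 N).
It fails at once if the sieve is pressed on the bin with more than 80 N (contact force between sieve and bin above 80 N).
It fails at once if the wrench or screwdriver is shifted by more than 40 mm (distance of any of wrench_grip, screwdriver_grip from where it was at the start of the episode above 0.04 m).
It also fails if it takes over 72 s, if anything falls off the work surface, if the arm or the gripper's body presses on something with over 40 N, if the wrist force passes 120 N, or if a joint passes its speed limit or range.

## Robot

A 6-joint arm with a two-finger parallel gripper is mounted at the origin on the work surface. World frame = base frame: x ahead of the robot, y to its left, z up, the work surface at z = 0. Lengths are in m, angles in rad, forces in N, time in s.
With the tool pointing down it reaches from about 0.275 to 0.825 m from the base axis. Payload 4.9 kg.
Tool frame: the origin (TCP) lies midway between the tips of the shut fingers; the grasp point (between the pads) lies 19 mm behind it (grip_point_offset is the distance from the TCP to the grasp point, in m); z points along the fingers, x is the direction in which the jaws open and shut, and the axes are right-handed (so a half turn about z gives the same grasp; the last joint's range is limited). The gripper opens to 85 mm and grips with 20 to 120 N. Pads are 22 mm wide; open, the fingers measure 114 mm over their backs; the gripper's body (76 mm by 85 mm) begins 54 mm behind the grasp point. The pads swing forward as they close: fully open they stand 13 mm farther back than shut.
Start: joints at [1.152, 0.326, -0.193, 1.052, 0, 1.437], TCP at [0.155, 0.528, 0.231] pointing down, gripper open.
Joint ranges: [-2.65, 2.65], [-0.97, 1.79], [-1.3, 1.35], [-1.93, 2.1], [-1.47, 1.37], [-3.14, 3.14]. Speed limits (rad/s): [2.57, 2.57, 3.14, 3.14, 3.14, 3.14].

## Interface

Orientations are given as a rotation vector (axis times angle).
In Python, from cell import * gives the robot as it stands. Calls block until the motion is done:
- movep(position, orientation): joint-space move of the TCP to a pose.
- move_l(position, velocity=0.15, rot=None, until_force=None): straight line of the TCP; rot=None keeps the orientation; velocity is the mean speed in m/s. With until_force (N) it stops when the force on the tool has changed by that much, and returns True; else False.
- set_joints(angles): joint-space move.
- let_go() and grab(newtons=None): open the fingers fully, or close them until they stop; newtons is the grip in N (None keeps the last).
- sleep(seconds).
- ik(position, orientation): joint angles nearest the present ones, or None.
- get_state(): the state.
- grab_frame(name): name is "scene" or "side" or "wrist"; returns a dict with "img" (384x512x3 uint8, red, green, blue), "fx", "fy", "cx", "cy" (pixels), "k1" (the pictures are not rectified: a ray, as slopes to the right and down, at radius r is drawn at 1 + k1 r^2 times it, then the intrinsics apply), "cam_to_world" (4x4, takes a point from camera to world coordinates); the wrist camera has in their place "T_tool_cam" (4x4, takes a point from camera to tool coordinates, whose origin is the TCP and whose axes are the tool frame's). Camera axes: x right, y down, z forward; pixel columns grow to the right and rows downward; lengths in m; the calibration is good to about 2 mm. A picture is of the moment at which its call begins: read the wrist's pose just before it. There is no depth.
A pose or a line that the arm cannot do raises MotionError and nothing moves.
- sign_off(): hands the job in, once; it reports no verdict.
Trained networks look in the newest picture that a camera, given by its name, has taken for a name from the list of things; names that differ only in an ending like _2 or _b are one class to them, and where a whole thing is asked for, a point or a joint stands for the part that bears it (a point fixed in the world has none). Each returns a list of dicts, best first, with "score" (0 to 1); they miss things now and then, are a little off and sometimes report something else, mostly with a low value. They report only what shows in the picture. A call takes as long as a camera call. They do not tell look-alikes from the thing itself.
- spot_in(camera, name): "centre" ([column, row] in pixels, amid what is visible of it).
- silhouettes(camera, name): "mask" (384x512 bool, what is visible of it) and "centre" ([column, row] in pixels, amid what is visible of it).
- tip_of(camera, name): "centre" ([column, row] in pixels: a listed point, or the origin of a listed thing).
The state is a dict: "clock": time; "q": joint angles; "joint_velocities": joint speeds; "tau": joint torques, N m; "position": TCP position; "eef_rot": TCP orientation; "contact_force": force on the tool from outside, world axes, zero at the start; "wrist_torque": the same for the moment, N m; "finger_gap": opening from 0.0 (shut) to 1.0 (fully open).
Only numpy, scipy, OpenCV 4.12 (cv2) and the standard library are available. Lean on these libraries where they do the work, as an engineer would, in place of code of your own. Each camera call takes 0.05 s, during which the arm holds its last target.

## Working session

There is one attempt and no reset: what is moved stays moved. The work goes in short steps, each a Python script; the robot and the scene stay as the last script left them, time stands still between calls to the robot, and variables do not carry over. Pictures are saved under pics/ and viewed, and the job is handed in when it is done.

```bash
ls; mkdir -p pics; python3 - <<'E'
from cell import *
import cv2
s=get_state();print(s)
for n in ("scene","side","wrist"):
    f=grab_frame(n);cv2.imwrite(f"pics/a_{n}.png",f["img"][:,:,::-1])
    print(n,{k:v for k,v in f.items() if k!="img"})
E
```

```text
pics
{'clock': 0.0, 'q': array([ 1.15178705e+00,  3.26950602e-01, -1.93605915e-01,  1.05198324e+00,
        6.83799209e-07,  1.43659433e+00]), 'joint_velocities': array([ 0.00063094,  0.00046948, -0.000905  , -0.00031139,  0.00167082,
       -0.00040446]), 'tau': array([ 1.20064378e-03, -4.43395758e+01,  2.62440813e+01,  1.54697348e-02,
        1.98665549e-05, -1.60137663e-06]), 'position': array([0.15428363, 0.52730533, 0.23048981]), 'eef_rot': array([ 2.51354877e+00,  1.88317276e+00, -2.39156699e-03]), 'contact_force': array([ 0.39153198, -1.00258591, -1.2115086 ]), 'wrist_torque': array([-0.03293154, -0.01746028, -0.03148547]), 'finger_gap': 1.0010041273082477}
scene {'fx': 400.14729649313875, 'fy': 400.14729649313875, 'cx': 252.98747090390063, 'cy': 193.1545727671733, 'k1': -0.11054288541553182, 'cam_to_world': array([[ 0.16556097,  0.83360329, -0.52696786,  1.10963682],
       [ 0.98606577, -0.14872578,  0.07453149, -0.19010916],
       [-0.01624401, -0.53196447, -0.84661085,  1.15848673],
       [ 0.        ,  0.        ,  0.        ,  1.        ]])}
side {'fx': 349.31311395401
[... 162 characters left out ...]
4803568,  0.18769263],
       [-0.52560018,  0.61886334, -0.5837402 ,  0.42575748],
       [ 0.01468591, -0.67945992, -0.73356563,  0.76047549],
       [ 0.        ,  0.        ,  0.        ,  1.        ]])}
wrist {'fx': 311.4736453170937, 'fy': 311.4736453170937, 'cx': 259.93023839388906, 'cy': 196.37115353834497, 'k1': -0.03419524198899516, 'T_tool_cam': array([[ 9.99999746e-01, -6.38183802e-05,  7.09495198e-04,
         4.37170305e-04],
       [-1.24537681e-04,  9.64978544e-01,  2.62328790e-01,
        -6.63904278e-02],
       [-7.01389042e-04, -2.62328811e-01,  9.64978291e-01,
        -1.41678448e-01],
       [ 0.00000000e+00,  0.00000000e+00,  0.00000000e+00,
         1.00000000e+00]])}
```

View pics/a_scene.png

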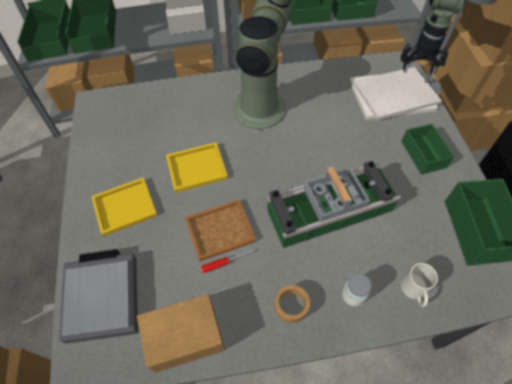

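View pics/a_side.png

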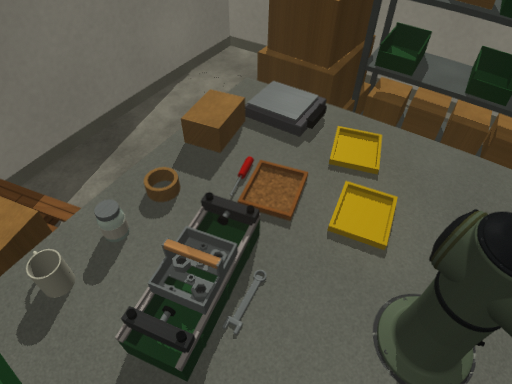

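View pics/a_wrist.png

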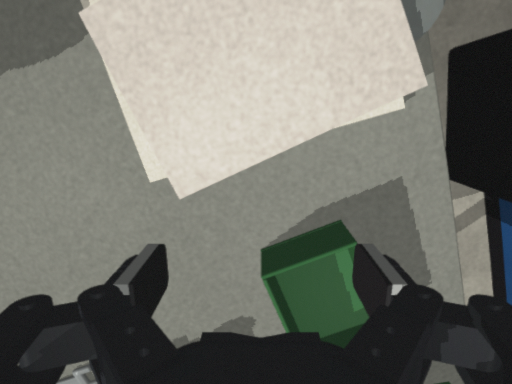

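The scene picture shows the bin with the sieve at about (330,205) and the wooden cradle at (222,230). The yellow trays at (197,166) and (124,205) are look-alikes. The screwdriver is at (225,262).

```bash
cat > h.py <<'E'
from cell import *
import numpy as np, cv2
from scipy.spatial.transform import Rotation as R
from scipy.optimize import least_squares
def T_of(f,st=None):
    if "cam_to_world" in f: return f["cam_to_world"]
    W=np.eye(4);W[:3,:3]=R.from_rotvec(st["eef_rot"]).as_matrix();W[:3,3]=st["position"]
    return W@f["T_tool_cam"]
def proj(f,T,P):
    P=np.atleast_2d(P);c=(P-T[:3,3])@T[:3,:3]
    x=c[:,:2]/c[:,2:];r2=(x**2).sum(1,keepdims=True);x=x*(1+f["k1"]*r2)
    return x*[f["fx"],f["fy"]]+[f["cx"],f["cy"]]
def ray(f,T,uv):
    d=(np.array(uv,float)-[f["cx"],f["cy"]])/[f["fx"],f["fy"]];x=d.copy()
    for _ in range(20): x=d/(1+f["k1"]*(x@x))
    return T[:3,3],T[:3,:3]@np.r_[x,1]
def onz(f,T,uv,z):
    o,d=ray(f,T,uv);return o+d*(z-o[2])/d[2]
def tri(obs):
    A=np.zeros((3,3));b=np.zeros(3);
    for f,T,uv in obs:
        o,d=ray(f,T,uv);d=d/np.linalg.norm(d);M=np.eye(3)-np.outer(d,d);A+=M;b+=M@o
    p=np.linalg.solve(A,b);
    return p,[proj(f,T,p)[0]-uv for f,T,uv in obs]
E
python3 - <<'E'
from h import *
for c in ("scene","side"):
    f=grab_frame(c);T=T_of(f)
    for n,z in (("sieve_handle",.155),("sieve",.08),("bin",0),("cradle",0),("small_0_mid",.088),("big_0_mid",.095),("wrench_grip",0.005),("screwdriver_grip",.01),("bumper_left",.1)):
        for m in (tip_of,) if n!="bumper_left" else (spot_in,):
            for d in m(c,n): 
                if d["score"]>.2: print(c,n,np.round(d["centre"],1),round(d["score"],2),np.round(onz(f,T,d["centre"],z),4))
E
```

```text
scene sieve_handle [334.7 181.1] 0.56 [0.486  0.1485 0.155 ]
scene sieve [338.1 198.5] 0.9 [0.5053 0.1664 0.08  ]
scene bin [330.9 209.6] 0.61 [0.4981 0.1571 0.    ]
scene cradle [127.1 208.7] 0.91 [ 0.3749 -0.5194  0.    ]
scene cradle [196.  168.1] 0.9 [ 0.2482 -0.2715  0.    ]
scene cradle [219.  230.1] 0.76 [ 0.5087 -0.2201  0.    ]
scene wrench_grip [300.5 186. ] 0.42 [0.3917 0.0772 0.005 ]
scene screwdriver_grip [217.7 260.5] 0.83 [ 0.6174 -0.2367  0.01  ]
scene bumper_left [368.5 181.5] 0.63 [0.4723 0.2738 0.1   ]
side sieve_handle [192.1 250.5] 0.91 [0.501  0.1512 0.155 ]
side sieve [198.3 272.6] 0.94 [0.4921 0.1553 0.08  ]
side bin [199.9 285.7] 0.89 [0.5027 0.1498 0.    ]
side cradle [364.8 219.9] 0.89 [ 0.236  -0.2565  0.    ]
side cradle [354.3 150.6] 0.75 [ 0.3697 -0.5267  0.    ]
side small_0_mid [190.9 276.3] 0.64 [0.4964 0.1744 0.088 ]
side big_0_mid [180.9 261.3] 0.83 [0.5352 0.1597 0.095 ]
side wrench_grip [252.8 285.7] 0.74 [0.3944 0.0841 0.005 ]
side wrench_grip [202.2 246.7] 0.51 [0.5639 0.0599 0.005 ]
side screwdriver_grip [247.4 171.4] 0.47 [ 0.6143 -0.2353  0.01  ]
side bumper_left [166.3 313.3] 0.48 [0.4802 0.2704 0.1   ]
```

```bash
cat >> h.py <<'E'
def down(yaw,flip=False):
    y=np.array([-np.sin(yaw),np.cos(yaw),0])*(-1 if flip else 1);z=np.array([0,0,-1.])
    return R.from_matrix(np.c_[y,np.cross(z,y),z]).as_rotvec()
E
python3 - <<'E'
from h import *
for fl in (0,1):
    print(fl,ik([.5,.153,.3],down(.2,fl)),ik([.51,-.22,.3],down(.1,fl)))
f=grab_frame("scene");
for n in("bumper_left","bumper_right"):
    print([(d["centre"],d["score"]) for d in spot_in("scene",n)])
movep([.5,.153,.32],down(.2))
st=get_state();f=grab_frame("wrist");cv2.imwrite("pics/b1.png",f["img"][:,:,::-1])
T=T_of(f,st);print(st["position"],st["clock"],st["q"])
for n,z in (("sieve_handle",.155),("sieve",.08),("bin",0),("small_0_mid",.088),("big_0_mid",.095)):
    for d in tip_of("wrist",n):
        if d["score"]>.2: print(n,np.round(d["centre"],1),round(d["score"],2),np.round(onz(f,T,d["centre"],z),4))
for n in("bumper_left","bumper_right"):
    print([(d["centre"],d["score"]) for d in spot_in("wrist",n)])
E
```

```text
0 [ 1.55725804e-01  2.38771723e-01 -1.35531640e-01  1.19649296e+00
 -4.44089210e-16 -4.42741957e-02] [-0.54015722  0.30174339 -0.05079454  1.21825839  0.         -0.64015722]
1 [ 1.55725804e-01  2.38771723e-01 -1.35531640e-01  1.19649296e+00
 -4.44089210e-16  3.09731846e+00] [-5.40157218e-01  3.01743394e-01 -5.07945440e-02  1.21825839e+00
 -4.44089210e-16  2.50143544e+00]
[([336.8, 194.0], 0.63), ([369.5, 181.5], 0.41)]
[]
[0.49967973 0.1535922  0.31984335] 3.175 [ 1.56825315e-01  2.31983918e-01 -9.44933021e-02  1.24469007e+00
  2.16442590e-04 -4.40409308e-02]
sieve_handle [265.7 180.8] 0.76 [0.4993 0.1601 0.155 ]
sieve [262.4 165.2] 0.9 [0.4966 0.1568 0.08  ]
small_0_mid [280.2 167.5] 0.74 [0.4938 0.1782 0.088 ]
big_0_mid [260.6 199.5] 0.72 [0.5361 0.1626 0.095 ]
big_0_mid [228.2  71.3] 0.32 [0.399 0.098 0.095]
[([356.6, 171.1], 0.85)]
[([279.7, 167.2], 0.16)]
```

View pics/b1.png

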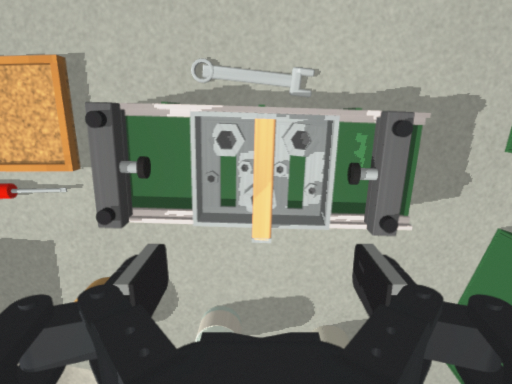

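Wrist view: the sieve spans columns 192 to 336, with the handle at column 263. The rubber bumper tips are near (148,167) and (350,173). Zooming in for precise corners.

```bash
python3 - <<'E'
import cv2
im=cv2.imread("pics/b1.png")[95:245,80:440]
cv2.imwrite("pics/b1z.png",cv2.resize(im[:,20:280],None,fx=3,fy=3,interpolation=cv2.INTER_CUBIC))
cv2.imwrite("pics/b1y.png",cv2.resize(im[:,160:],None,fx=3.5,fy=3.5,interpolation=cv2.INTER_CUBIC))
E
```

```text
(no output)
```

View pics/b1z.png

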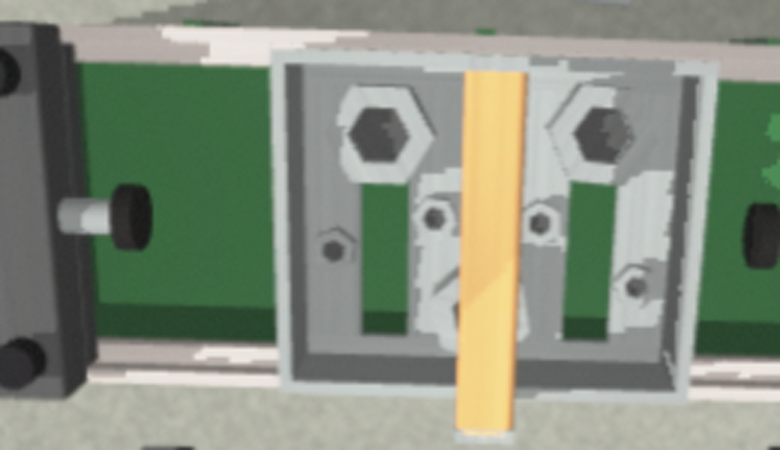

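View pics/b1y.png

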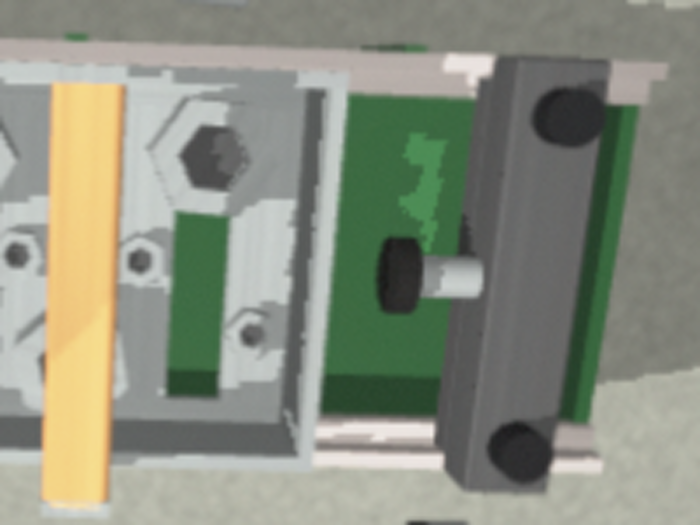

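```bash
cat > fit.py <<'E'
from h import *
def fitpose(f,T,pts,uv,x0,fixyaw=None):
    pts=np.array(pts,float);uv=np.array(uv,float)
    def W(p):
        c,s=np.cos(p[2]),np.sin(p[2]);return pts@np.array([[c,s,0],[-s,c,0],[0,0,1]])+[p[0],p[1],0]
    r=least_squares(lambda p:(proj(f,T,W(p))-uv).ravel(),x0)
    return r.x,r.fun.reshape(-1,2)
E
python3 - <<'E'
from fit import *
st=get_state();f=grab_frame("wrist");T=T_of(f,st)
o=np.array([100,95]);u=lambda a:(np.array(a)+.5)/3-.5+o
# bin x = down in image, bin y = right
pts=[(-.065,-.08,.12),(-.065,.08,.12),(.065,-.08,.12),(.065,.08,.12)]
uv=u([(270,50),(719,62),(283,393),(690,402)])
p,r=fitpose(f,T,pts,uv,[.5,.153,.2]);print("rim",p,r.round(1).tolist())
pts2=[(-.065,-.01,.163),(-.065,.01,.163),(.065,-.01,.163),(.065,.01,.163)]
uv2=u([(464,71),(527,72),(456,430),(514,433)])
p,r=fitpose(f,T,pts2,uv2,[.5,.153,.2]);print("bar",p,r.round(1).tolist())
p,r=fitpose(f,T,pts+pts2,np.r_[uv,uv2],[.5,.153,.2]);print("both",p,r.round(1).tolist())
c,s=np.cos(p[2]),np.sin(p[2])
# bumper tips at z=.1, pixel -> sieve frame
u2=lambda a:(np.array(a)+.5)/3.5-.5+[240,95]
for n,q in (("R back-left edge",u((112,216))),("R right edge",u((152,216))),("Lleft edge",u2((378,275))),("L right",u2((422,275))),("L ring top",u2((400,237)))):
    for z in (.1,.113):
        w=onz(f,T,q,z);d=w[:2]-p[:2];print(n,z,w.round(4),"sieve frame",(c*d[0]+s*d[1]).round(4),(-s*d[0]+c*d[1]).round(4))
# rail outer edges / bin
E
```

```text
rim [0.4988602  0.15750318 0.17746156] [[-0.2, -0.2], [0.5, -0.6], [-0.6, 0.5], [0.3, 0.5]]
bar [0.50020217 0.15705529 0.1748891 ] [[-0.1, -4.3], [0.4, -4.1], [-0.1, 5.5], [-0.2, 5.0]]
both [0.49961288 0.15725496 0.17672809] [[-0.5, 0.4], [0.1, 0.2], [-1.0, 1.0], [-0.1, 1.1], [0.1, -4.9], [0.6, -4.7], [0.3, 5.0], [0.3, 4.5]]
R back-left edge 0.1 [0.5247 0.0111 0.1   ] sieve frame -0.001 -0.1483
R back-left edge 0.113 [0.5214 0.0158 0.113 ] sieve frame -0.0034 -0.1431
R right edge 0.1 [0.5215 0.0267 0.1   ] sieve frame -0.0014 -0.1324
R right edge 0.113 [0.5184 0.0308 0.113 ] sieve frame -0.0037 -0.1278
Lleft edge 0.1 [0.4829 0.2564 0.1   ] sieve frame 0.001 0.1006
Lleft edge 0.113 [0.4812 0.2523 0.113 ] sieve frame -0.0015 0.0968
L right 0.1 [0.4799 0.2711 0.1   ] sieve frame 0.0006 0.1155
L right 0.113 [0.4783 0.2664 0.113 ] sieve frame -0.0018 0.1112
L ring top 0.1 [0.4689 0.2602 0.1   ] sieve frame -0.0121 0.1067
L ring top 0.113 [0.4677 0.2559 0.113 ] sieve frame -0.0141 0.1027
```

```bash
python3 - <<'E'
from fit import *
import math
st=get_state();f=grab_frame("wrist");T=T_of(f,st)
o=np.array([100,95]);u=lambda a:(np.array(a)+.5)/3-.5+o
u2=lambda a:(np.array(a)+.5)/3.5-.5+[240,95]
L=[]
for a,b in (((75,25),(665,65)),((90,382),(600,470))):
    A=onz(f,T,u(a),.09);B=onz(f,T,u2(b),.09);L.append((A,B));d=B-A;print(A,B,"yaw",math.atan2(-d[0],d[1]),np.linalg.norm(d))
yaw=.172;n=np.array([math.cos(yaw),math.sin(yaw)])
print([[float(p[:2]@n) for p in l] for l in L],"sieve",np.array([.4989,.1575])@n)
for c in("scene","side"):
    g=grab_frame(c);cv2.imwrite(f"pics/c_{c}.png",g["img"][:,:,::-1])
# Hough lines in wrist
im=cv2.cvtColor(f["img"],cv2.COLOR_RGB2GRAY)
lsd=cv2.createLineSegmentDetector()
for s in lsd.detect(im)[0][:,0]:
    if np.hypot(s[2]-s[0],s[3]-s[1])>45 and 90<s[1]<250:
        A=onz(f,T,s[:2],.085);B=onz(f,T,s[2:],.085);d=B-A;
        if d[1]<0:d=-d
        print(s.round(1),round(math.atan2(-d[0],d[1]),4),"n",(A[:2]@n).round(4))
E
```

```text
[ 0.45572489 -0.01428446  0.09      ] [0.39605905 0.33493378 0.09      ] yaw 0.16922147005533614 0.35427869084369396
[0.60015963 0.00508181 0.09      ] [0.53791008 0.35972455 0.09      ] yaw 0.17375741938981853 0.36006454500823304
[[0.4465555829908137, 0.447539955675481], [0.5921736977136288, 0.5915409136263733]] sieve 0.5184950724399017
[379.4 109.8 135.7 102.1] 0.1702 n 0.4458
[126.9 114.8 190.6 116.5] 0.169 n 0.4599
[194.4 209.7 134.3 207.6] 0.1651 n 0.575
[330.8 213.3 339.7 116.9] -1.4 n 0.5748
[ 96.8 218.3  87.2 125.6] -1.4061 n 0.5903
[189.8 118.1 192.2 208.2] -1.4005 n 0.462
[305.8 155.6 302.2 206.8] -1.4023 n 0.5024
[193.1 219.2 130.6 217.9] 0.1805 n 0.5877
[324.4 224.5 271.9 224.1] 0.1909 n 0.5902
[319.6 213.1 327.4 121.8] -1.4026 n 0.575
[197.1 219.4 194.8 116.8] -1.4013 n 0.5878
[250.7 222.7 198.1 221.2] 0.17 n 0.5904
[134.4 214.8 193.1 215.1] 0.1959 n 0.5841
[361.8 244.4 391.  282.5] -0.6953 n 0.6167
[420.2 126.4 406.4 218.9] -1.3921 n 0.4632
[237.6 153.1 237.  205.6] -1.4008 n 0.5017
[333.4 120.4 324.6 223.1] -1.3983 n 0.4598
[269.5 235.7 271.8 176.9] -1.3979 n 0.6076
[ 
[... 223 characters left out ...]
.2 118.4] 0.1344 n 0.4581
[273.1 213.9 318.2 215.1] 0.1716 n 0.5777
[200.7 118.1 202.5 213.1] -1.3997 n 0.4616
[131.9 222.  191.9 223.4] 0.1767 n 0.5939
[271.3 176.8 273.5 119.4] -1.3981 n 0.5297
[313.1 228.1 364.4 228. ] 0.1991 n 0.5955
[326.9  91.3 375.6  92.2] 0.1905 n 0.4273
[399.5 211.9 411.2 134.3] -1.4002 n 0.5706
[166.9  94.5 220.3  86.2] 0.3428 n 0.436
[121.1 224.3 110.7 104.3] -1.4023 n 0.5976
[278.1 112.6 323.1 114.5] 0.162 n 0.4528
[255.6 112.  204.4 110.9] 0.1782 n 0.4529
[134.4 195.3 188.2 196.9] 0.1687 n 0.5581
[ 69.4 170.9  13.1 170.5] 0.1897 n 0.5289
[379.3 178.1 372.3 230.5] -1.4012 n 0.5274
[387.6 111.8 379.8 174.3] -1.3975 n 0.4477
[193.1 225.4 250.6 227. ] 0.172 n 0.5962
```

```bash
python3 - <<'E'
from h import *
movep([.5,-.22,.26],down(.17))
st=get_state();f=grab_frame("wrist");cv2.imwrite("pics/d1.png",f["img"][:,:,::-1]);T=T_of(f,st)
np.savez("d1.npz",T=T)
print(st["position"],st["clock"])
for d in tip_of("wrist","cradle"): print(np.round(d["centre"],1),d["score"],onz(f,T,d["centre"],0))
cv2.imwrite("pics/d1z.png",cv2.resize(f["img"][20:260,80:480,::-1],None,fx=2,fy=2,interpolation=cv2.INTER_CUBIC))
E
```

```text
[ 0.50035918 -0.2191718   0.26025984] 5.1833
[22.6  9.4] 0.91 [ 0.36471259 -0.52694733  0.        ]
[256.8 173. ] 0.89 [ 0.51235818 -0.22049668  0.        ]
```

View pics/d1z.png

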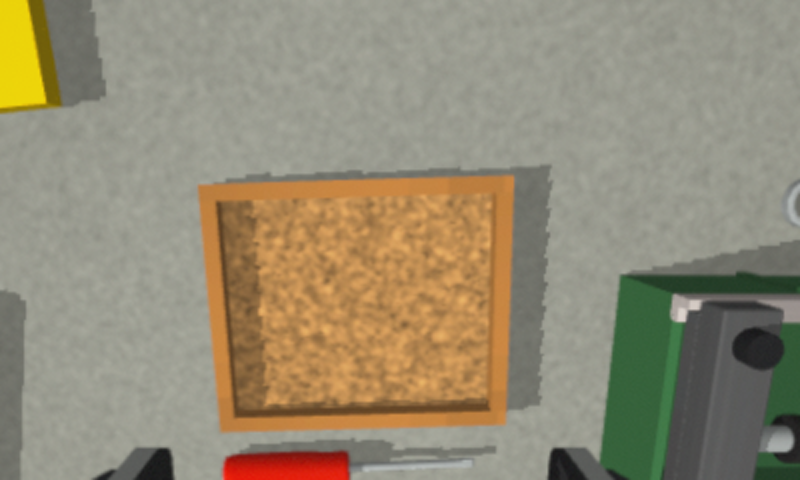

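```bash
python3 - <<'E'
from fit import *
st=get_state();f=grab_frame("wrist");T=T_of(f,st)
u=lambda a:(np.array(a)+.5)/2-.5+[80,20]
a,b=.079,.094
P=lambda a,b,z:[(-a,-b,z),(-a,b,z),(a,b,z),(a,-b,z)]
uo=u([(199,184),(514,176),(506,424),(222,432)]);ui=u([(217,201),(496,193),(491,410),(234,418)])
for pts,uv in ((P(.079,.094,.021),uo),(P(.069,.084,.021),ui),(P(.079,.094,.021)+P(.069,.084,.021),np.r_[uo,ui])):
    p,r=fitpose(f,T,pts,uv,[.51,-.22,.2]);print(p,r.round(1).tolist())
# other cameras
for c in("scene","side"):
    g=grab_frame(c);Tc=T_of(g)
    print(c,proj(g,Tc,[[p[0],p[1],0]]))
    im=g["img"][:,:,::-1].copy()
    cc,s=np.cos(p[2]),np.sin(p[2])
    for q in P(.079,.094,.021):
        w=[p[0]+cc*q[0]-s*q[1],p[1]+s*q[0]+cc*q[1],.021]
        cv2.circle(im,tuple(int(round(v*16)) for v in proj(g,Tc,w)[0]),16,(255,0,0),-1,shift=4)
    x,y=(int(v) for v in proj(g,Tc,[p[0],p[1],0])[0])
    cv2.imwrite(f"pics/e_{c}.png",cv2.resize(im[y-60:y+60,max(0,x-60):x+60],None,fx=4,fy=4))
E
python3 -c "
import cv2,numpy as np
cv2.imwrite('pics/e.png',cv2.resize(np.hstack([cv2.imread('pics/e_scene.png'),cv2.imread('pics/e_side.png')]),(800,400)))"
```

```text
[ 0.51036145 -0.21657776  0.20004904] [[-0.5, 0.1], [0.7, -0.5], [0.4, 0.5], [-0.6, 0.2]]
[ 0.51040185 -0.21703207  0.2007825 ] [[-0.9, -0.0], [0.7, -0.2], [0.2, 0.4], [0.0, -0.1]]
[ 0.51038171 -0.21680502  0.20036445] [[-0.7, 0.1], [0.5, -0.6], [0.2, 0.4], [-0.8, 0.2], [-0.6, -0.0], [0.9, -0.2], [0.3, 0.5], [0.2, -0.1]]
scene [[220.05797187 230.39916828]]
side [[273.30242417 190.35672539]]
```

View pics/e.png

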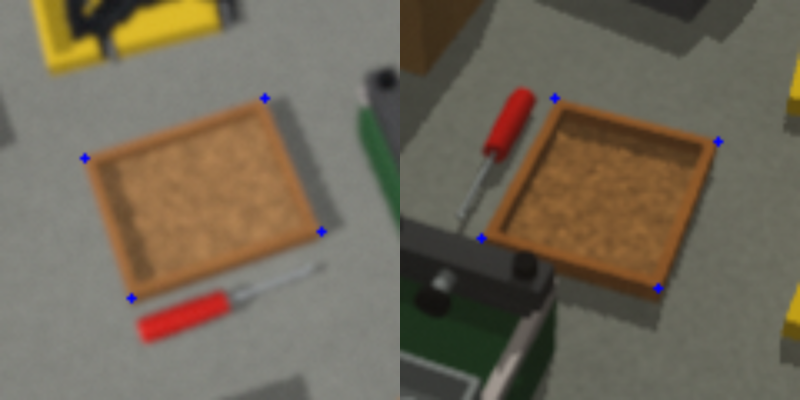

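```bash
python3 - <<'E'
from h import *
o=down(.1715); B=np.array([.4992,.1572])
movep([*B,.21],o)
s0=get_state();print("air",s0["contact_force"].round(2),s0["position"])
move_l([*B,.136],velocity=.1,until_force=8)
s=get_state();print(s["contact_force"].round(2),s["position"])
grab(80)
s=get_state();print("gripped",s["contact_force"].round(2),s["wrist_torque"].round(2),s["position"],s["finger_gap"],s["clock"])
f=grab_frame("wrist");cv2.imwrite("pics/g1.png",f["img"][:,:,::-1])
f=grab_frame("side");cv2.imwrite("pics/g1s.png",cv2.resize(f["img"][180:384,80:340,::-1],None,fx=3,fy=3))
E
```

```text
air [ 1.34 -0.36 -0.26] [0.49974701 0.15645532 0.21020916]
[ 0.81  0.28 -0.53] [0.49972397 0.15715385 0.13650563]
gripped [-0.96 -0.15  3.43] [-0.06  0.08  0.05] [0.49948231 0.15722978 0.13643131] 0.21468114682363967 8.3583
```

View pics/g1s.png

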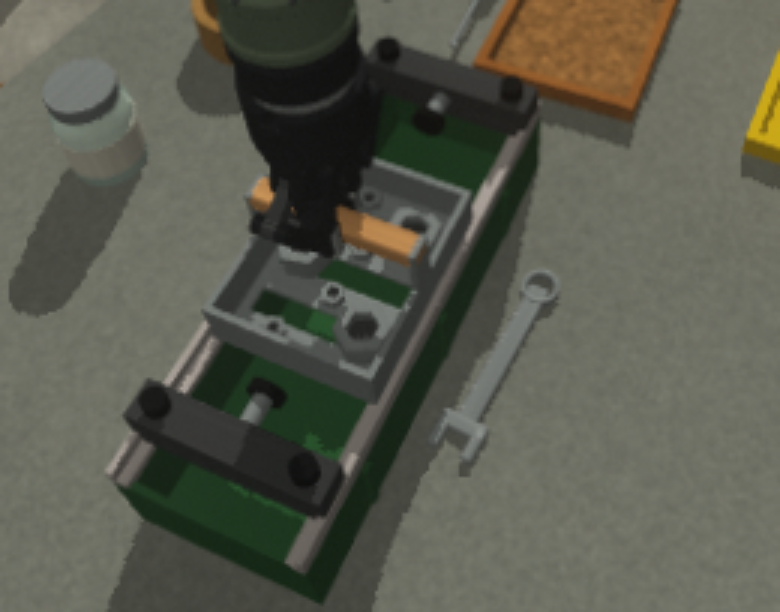

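View pics/g1.png

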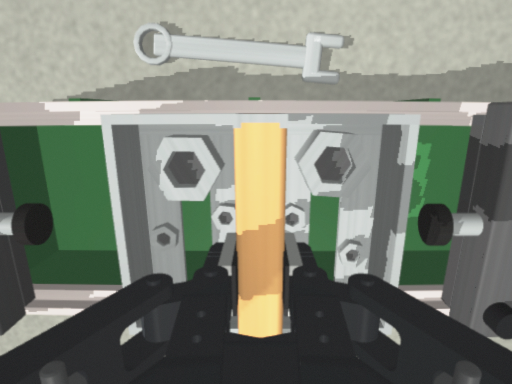

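The grip is good: the side view shows the fingers across the bar, and the wrist view shows it centred at column 260. Next I feel for the left bumper.

```bash
cat >> h.py <<'E'
YAW=.1705; G0=np.array([.4995,.1572]); D=np.array([-np.sin(YAW),np.cos(YAW)]); N=np.array([np.cos(YAW),np.sin(YAW)]); ZS=.1362
def at(y,z=None): return [*(G0+D*y),ZS if z is None else z]
def rep(tag=""):
    s=get_state();d=s["position"][:2]-G0;F=s["contact_force"]
    print(tag,"t%.2f y%.1f n%.1f z%.1f | Fy%.1f Fn%.1f Fz%.1f | M%s"%(s["clock"],d@D*1e3,d@N*1e3,s["position"][2]*1e3,F[:2]@D,F[:2]@N,F[2],s["wrist_torque"].round(2)))
E
python3 - <<'E'
from h import *
rep()
move_l(at(.012),velocity=.08);rep()
for y in range(15,34,2):
    move_l(at(y/1e3),velocity=.05);rep(y)
    s=get_state()
    if s["contact_force"][:2]@D<-8: break
E
```

```text
t8.46 y0.0 n-0.0 z136.4 | Fy0.2 Fn-0.6 Fz5.4 | M[-0.1   0.2   0.01]
 t8.76 y13.0 n0.3 z136.4 | Fy2.1 Fn0.0 Fz3.5 | M[ 0.35  0.03 -0.01]
15 t9.01 y14.9 n0.3 z136.4 | Fy-1.2 Fn1.0 Fz4.4 | M[-0.1  -0.02  0.04]
17 t9.26 y16.6 n0.3 z136.4 | Fy-1.2 Fn1.4 Fz5.4 | M[-0.24 -0.11 -0.01]
19 t9.51 y18.5 n0.3 z136.4 | Fy-1.9 Fn-0.7 Fz6.1 | M[-0.32 -0.04 -0.04]
21 t9.76 y20.5 n0.3 z136.4 | Fy-2.2 Fn-1.3 Fz5.3 | M[-0.33 -0.07  0.05]
23 t10.01 y22.5 n0.3 z136.4 | Fy-2.1 Fn0.1 Fz5.5 | M[-0.36 -0.07 -0.01]
25 t10.26 y24.3 n0.3 z136.4 | Fy-2.8 Fn-0.6 Fz4.8 | M[-0.45 -0.08 -0.05]
27 t10.51 y25.9 n0.3 z136.4 | Fy-3.0 Fn-0.1 Fz5.4 | M[-0.66 -0.04  0.02]
29 t10.76 y27.5 n0.3 z136.4 | Fy-5.0 Fn-0.6 Fz5.1 | M[-0.8  -0.12 -0.01]
31 t11.01 y29.1 n0.3 z136.4 | Fy-6.6 Fn-0.6 Fz4.7 | M[-1.04 -0.17 -0.02]
33 t11.26 y30.7 n0.3 z136.4 | Fy-6.3 Fn-0.4 Fz5.5 | M[-1.27 -0.17  0.03]
```

```bash
python3 - <<'E'
from h import *
rep();f=grab_frame("wrist");cv2.imwrite("pics/k1.png",f["img"][:,:,::-1])
move_l(at(0),velocity=.1);rep()
move_l(at(-.042),velocity=.1);rep()
for y in range(45,68,2):
    move_l(at(-y/1e3),velocity=.05);rep(y)
    s=get_state()
    if s["contact_force"][:2]@D>8.: break
f=grab_frame("wrist");cv2.imwrite("pics/k2.png",f["img"][:,:,::-1])
E
```

```text
t11.26 y30.7 n0.3 z136.4 | Fy-6.3 Fn-0.4 Fz5.5 | M[-1.27 -0.17  0.03]
 t11.79 y-1.3 n0.3 z136.4 | Fy-3.5 Fn1.3 Fz4.5 | M[-0.46 -0.07 -0.07]
 t12.36 y-43.3 n0.3 z136.4 | Fy-3.1 Fn0.4 Fz5.7 | M[-0.52 -0.13 -0.01]
45 t12.61 y-45.2 n0.2 z136.4 | Fy0.9 Fn-0.5 Fz5.0 | M[-0.01  0.01  0.06]
47 t12.86 y-46.8 n0.2 z136.4 | Fy1.6 Fn0.1 Fz5.9 | M[0.17 0.04 0.04]
49 t13.11 y-48.6 n0.2 z136.4 | Fy1.9 Fn-1.0 Fz5.3 | M[0.29 0.07 0.  ]
51 t13.36 y-50.6 n0.2 z136.4 | Fy1.7 Fn-0.0 Fz5.5 | M[0.32 0.07 0.07]
53 t13.61 y-52.6 n0.2 z136.4 | Fy2.0 Fn-0.3 Fz4.6 | M[ 0.24  0.06 -0.01]
55 t13.86 y-54.6 n0.2 z136.4 | Fy1.4 Fn0.2 Fz5.9 | M[0.27 0.01 0.02]
57 t14.11 y-56.6 n0.2 z136.4 | Fy1.0 Fn0.3 Fz5.7 | M[0.27 0.08 0.  ]
59 t14.36 y-58.4 n0.2 z136.4 | Fy2.8 Fn-0.0 Fz5.4 | M[0.4  0.06 0.04]
61 t14.61 y-60.0 n0.1 z136.4 | Fy4.0 Fn-0.2 Fz6.6 | M[ 0.65  0.11 -0.04]
63 t14.86 y-61.5 n0.1 z136.4 | Fy4.9 Fn0.1 Fz5.4 | M[0.9  0.17 0.02]
65 t15.11 y-63.1 n0.1 z136.4 | Fy6.8 Fn0.3 Fz5.5 | M[ 1.06  0.12 -0.01]
67 t15.36 y-64.7 n0.0 z136.4 | Fy8.2 Fn0.3 Fz6.8 | M[ 1.28  0.25 -0.09]
```

View pics/k1.png

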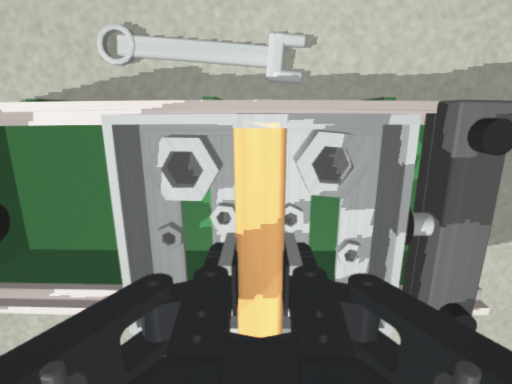

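View pics/k2.png

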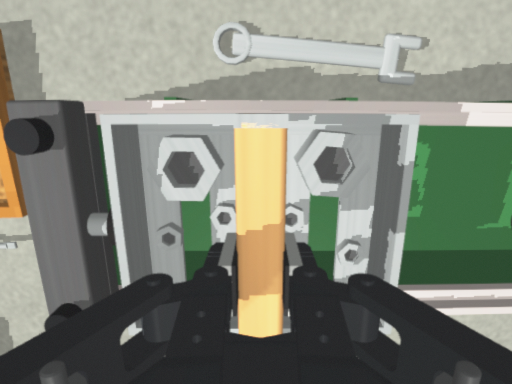

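```bash
python3 - <<'E'
from h import *
for v in (.2,.25,.28,.28):
    move_l(at(.031),velocity=v);rep("L%.2f"%v)
    move_l(at(-.065),velocity=v);rep("R%.2f"%v)
sleep(.1);rep()
f=grab_frame("wrist");cv2.imwrite("pics/k3.png",f["img"][:,:,::-1])
E
```

```text
L0.20 t16.05 y30.7 n0.3 z136.4 | Fy-2.3 Fn-0.2 Fz5.5 | M[-0.52 -0.01  0.07]
R0.20 t16.68 y-64.9 n0.3 z136.4 | Fy3.3 Fn-0.1 Fz5.4 | M[ 0.52  0.02 -0.02]
L0.25 t17.22 y30.5 n0.4 z136.4 | Fy-2.8 Fn1.3 Fz4.9 | M[-0.37 -0.13 -0.03]
R0.25 t17.75 y-65.8 n0.2 z136.4 | Fy3.8 Fn0.7 Fz5.4 | M[ 0.6  -0.01  0.03]
L0.28 t18.24 y30.0 n0.5 z136.4 | Fy-1.7 Fn0.9 Fz5.1 | M[-0.34 -0.22 -0.  ]
R0.28 t18.73 y-66.4 n0.2 z136.4 | Fy3.6 Fn0.5 Fz7.1 | M[ 0.6  -0.01  0.08]
L0.28 t19.23 y29.7 n0.5 z136.4 | Fy-1.1 Fn1.0 Fz6.0 | M[-0.32 -0.2  -0.05]
R0.28 t19.72 y-66.6 n0.1 z136.4 | Fy3.5 Fn1.3 Fz7.1 | M[ 0.63 -0.02  0.11]
 t19.82 y-66.0 n0.1 z136.4 | Fy3.4 Fn0.4 Fz7.3 | M[ 0.57 -0.03  0.03]
```

View pics/k3.png

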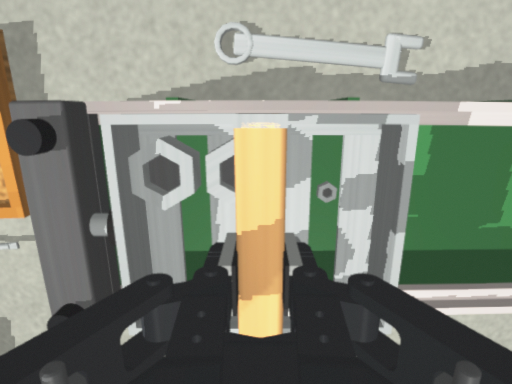

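The small nut at (327,192) looks smaller than the others did, so it is probably already on the bin floor. I'll run a few more strokes and recheck.

```bash
python3 - <<'E'
from h import *
for v in (.28,.3,.3):
    move_l(at(.032),velocity=v);rep("L%.2f"%v)
    move_l(at(-.065),velocity=v);rep("R%.2f"%v)
f=grab_frame("wrist");cv2.imwrite("pics/k4.png",f["img"][:,:,::-1])
print([(d["centre"],round(d["score"],2)) for d in spot_in("wrist","small_0_mid")])
move_l(at(.0),velocity=.2);rep()
f=grab_frame("wrist");cv2.imwrite("pics/k5.png",f["img"][:,:,::-1])
print([(d["centre"],round(d["score"],2)) for d in spot_in("wrist","small_0_mid")])
f=grab_frame("side");cv2.imwrite("pics/k5s.png",cv2.resize(f["img"][180:384,80:340,::-1],None,fx=3,fy=3,interpolation=cv2.INTER_CUBIC))
E
python3 -c "
import cv2,numpy as np
cv2.imwrite('pics/k45.png',np.hstack([cv2.imread('pics/k4.png')[80:340,90:490],cv2.imread('pics/k5.png')[80:340,90:490]]))"
```

```text
L0.28 t20.37 y30.5 n0.4 z136.4 | Fy-2.7 Fn0.1 Fz6.1 | M[-0.44 -0.14 -0.03]
R0.28 t20.87 y-66.6 n0.1 z136.4 | Fy3.7 Fn0.9 Fz7.6 | M[ 0.63 -0.03  0.06]
L0.30 t21.34 y30.3 n0.6 z136.4 | Fy-2.9 Fn2.0 Fz5.9 | M[-0.43 -0.22 -0.06]
R0.30 t21.82 y-67.0 n0.1 z136.4 | Fy4.6 Fn0.7 Fz5.6 | M[ 0.61 -0.05  0.07]
L0.30 t22.29 y30.2 n0.6 z136.4 | Fy-1.6 Fn0.9 Fz5.1 | M[-0.44 -0.2  -0.04]
R0.30 t22.77 y-67.1 n0.1 z136.4 | Fy4.9 Fn0.8 Fz6.7 | M[ 0.68 -0.04  0.09]
[([327.3, 192.0], 0.85)]
 t23.34 y-0.5 n-0.1 z136.4 | Fy3.8 Fn0.5 Fz7.6 | M[0.44 0.1  0.  ]
[]
```

View pics/k45.png

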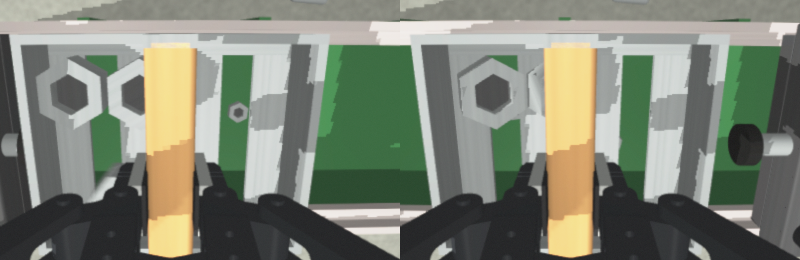

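View pics/k5s.png

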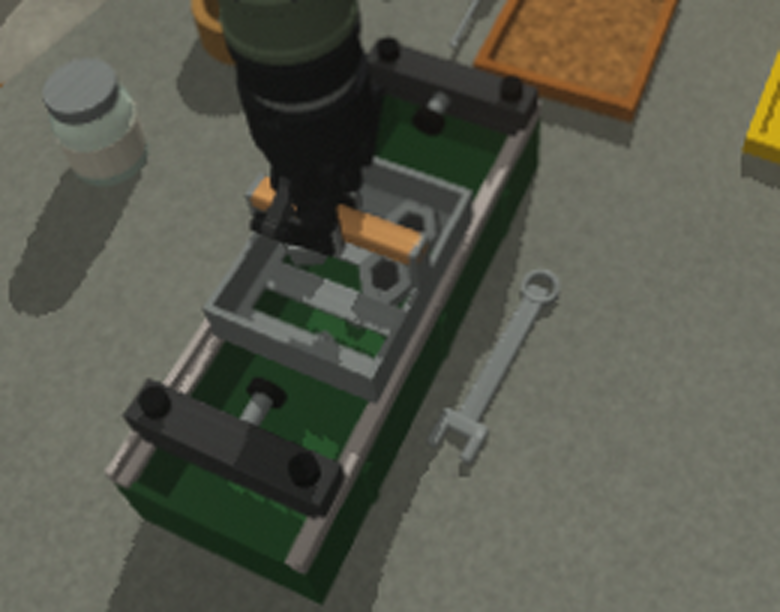

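```bash
python3 - <<'E'
from h import *
for v in (.3,.3,.3):
    move_l(at(.032),velocity=v);rep("L%.2f"%v)
    move_l(at(-.065),velocity=v);rep("R%.2f"%v)
move_l(at(-.01),velocity=.2);rep()
f=grab_frame("wrist");cv2.imwrite("pics/m1.png",f["img"][:,:,::-1])
move_l(at(-.01,.140),velocity=.03);rep("lift")
move_l(at(-.01,.25),velocity=.12);sleep(.2);rep("lift")
move_l([.5105,-.18,.25],velocity=.2);sleep(.2);rep()
ims=[]
f=grab_frame("side");ims.append(cv2.resize(f["img"][180:384,100:290,::-1],None,fx=3,fy=3,interpolation=cv2.INTER_CUBIC))
cv2.imwrite("pics/m2.png",ims[0])
print([(d["centre"],round(d["score"],2)) for d in spot_in("side","small_0_mid")],[(d["centre"],round(d["score"],2)) for d in spot_in("side","big_0_mid")])
f=grab_frame("scene");cv2.imwrite("pics/m3.png",cv2.resize(f["img"][150:260,180:410,::-1],None,fx=3.4,fy=3.4,interpolation=cv2.INTER_CUBIC))
print([(d["centre"],round(d["score"],2)) for d in spot_in("scene","small_0_mid")],[(d["centre"],round(d["score"],2)) for d in spot_in("scene","big_0_mid")])
f=grab_frame("wrist");cv2.imwrite("pics/m4.png",f["img"][:,:,::-1])
E
```

```text
L0.30 t23.75 y30.0 n0.8 z136.4 | Fy-2.1 Fn1.8 Fz5.5 | M[-0.32 -0.37 -0.11]
R0.30 t24.23 y-67.0 n0.1 z136.4 | Fy4.2 Fn0.8 Fz7.2 | M[ 0.7  -0.04  0.11]
L0.30 t24.70 y30.2 n0.5 z136.4 | Fy-1.7 Fn1.6 Fz7.3 | M[-0.38 -0.24 -0.05]
R0.30 t25.18 y-67.0 n0.0 z136.4 | Fy4.6 Fn1.6 Fz7.5 | M[ 0.7  -0.07  0.09]
L0.30 t25.65 y30.2 n0.5 z136.4 | Fy-2.1 Fn1.3 Fz6.4 | M[-0.42 -0.27 -0.06]
R0.30 t26.12 y-67.0 n0.0 z136.4 | Fy4.5 Fn1.1 Fz7.2 | M[ 0.65 -0.08  0.09]
 t26.55 y-10.4 n-0.1 z136.4 | Fy2.8 Fn0.1 Fz7.2 | M[0.46 0.02 0.02]
lift t26.88 y-11.3 n-1.6 z138.7 | Fy0.4 Fn-0.7 Fz-7.2 | M[-0.03 -0.1  -0.01]
lift t28.14 y-10.0 n-0.5 z249.2 | Fy-0.2 Fn-0.0 Fz-5.4 | M[-0.03 -0.03  0.06]
 t30.12 y-333.5 n-46.2 z250.1 | Fy0.5 Fn0.1 Fz-6.3 | M[-0.02 -0.01 -0.04]
[([197.4, 283.4], 0.37)] []
[([227.5, 202.6], 0.65), ([216.7, 234.1], 0.32)] [([246.4, 198.1], 0.54)]
```

View pics/m2.png

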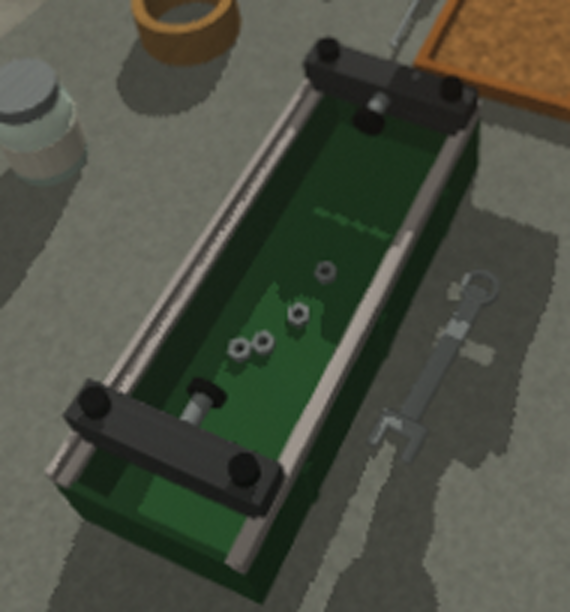

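View pics/m3.png

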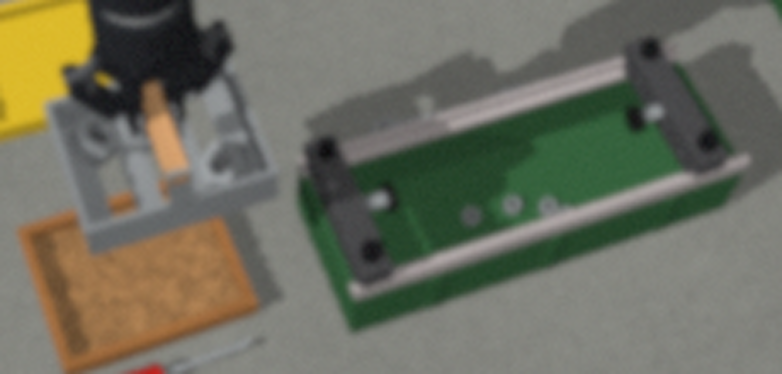

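View pics/m4.png

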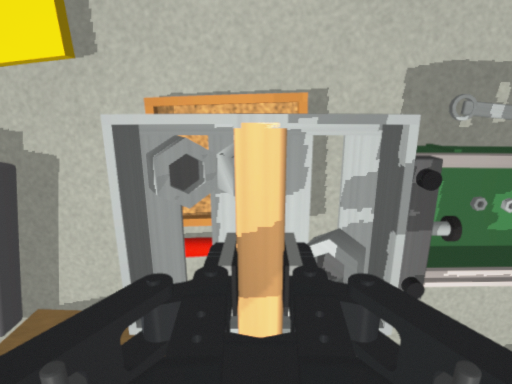

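```bash
python3 - <<'E'
import cv2
im=cv2.imread("pics/m4.png")
cv2.imwrite("pics/m4z.png",cv2.resize(im[100:150,90:430],None,fx=2.3,fy=2.3,interpolation=cv2.INTER_CUBIC))
from h import *
f=grab_frame("wrist");T=f["T_tool_cam"];print(proj(f,T,[[-.08,-.065,.0164],[.08,-.065,.0164],[-.01,-.065,-.0266],[.01,-.065,-.0266]]))
im=cv2.cvtColor(f["img"],cv2.COLOR_RGB2GRAY)
for s in cv2.createLineSegmentDetector().detect(im)[0][:,0]:
    if np.hypot(s[2]-s[0],s[3]-s[1])>25 and 100<s[1]<300: print(s.round(1))
E
```

```text
[[ 97.73808076 115.07248111]
 [419.96699595 115.09057773]
 [230.69558497 115.26946397]
 [286.49389541 115.27180858]]
[105.6 296.9 146.4 274.5]
[371.6 273.5 400.9 290.1]
[237.8 248.1 237.6 329.4]
[417.7 299.1 511.3 350.7]
[413.  169.5 418.1 131.7]
[286.2 244.4 288.6 274.2]
[510.7 268.4 424.4 269.2]
[373.7 208.3 378.9 159.2]
[370.3 245.8 373.2 209.3]
[510.6 281.  425.6 281.8]
[129.8 280.7 110.8 125.4]
[111.9 124.  213.1 123.2]
[377.1 159.  382.  130.4]
[281.5 254.4 281.7 128.1]
[397.9 285.4 404.7 235.5]
[426.9 276.9 510.6 275.3]
[404.5 236.7 411.  186.9]
[210.6 217.9 181.9 218.3]
[443.1 167.  510.6 167.7]
[151.7 156.9 154.1 194.4]
[233.3 126.9 235.6 200.6]
[307.9 239.4 312.7 135.7]
[402.3 126.7 396.5 159.5]
[313.1 134.4 343.1 134.8]
[181.8 213.8 210.7 212. ]
[ 15.1 166.8  21.7 315.6]
[426.8 144.4 510.7 146.5]
[184.3 235.5 212.  234. ]
[285.4 196.8 284.6 229.4]
[425.6 286.7 510.6 285.4]
[510.7 154.2 418.1 152.4]
[285.6 113.7 173.1 113.6]
[418.1 113.8 390.6 114.2]
[276.9 295.6 240.6 297.6]
[138.  126.8 152.3 270.7]
[378.1 123.4 318.1 123.3]
[ 58.6 159.4  58.  303.1]
[341.5 229.5 365.4 247.1]
[403.8 167.9 396.2 231.8]
[216.4 154.3 217.3 186.9]
[437.6 190.5 431.4 232. ]
[184.  255.5 180.5 224.4]
[182.8 138.8 153.6 155.3]
[146.3 152.9 174.4 134.4]
[425.8 265.8 430.2 236.8]
[409.1 124.3 404.6 162. ]
[150.6 113.4 118.1 113.6]
[345.2 135.6 341.  189.4]
[395.4 236.7 389.9 280.5]
[330.6 112.6 386.9 113. ]
[148.3 185.7 145.5 153.1]
[ 99.7 115.6 117.3 252.9]
[430.6 245.3 510.6 244.9]
[117.8 254.4 121.  280.6]
[230.9 278.1 231.8 304.4]
```

View pics/m4z.png

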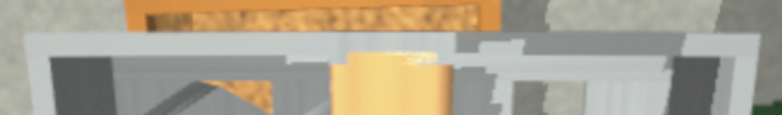

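All four small nuts are on the bin floor: side view (238,348), (262,342), (298,314), (325,271). The sieve carries the three large nuts. I move above the cradle and check the alignment.

```bash
python3 - <<'E'
from h import *
P=[.5112,-.2172]
move_l([*P,.2],velocity=.12,rot=down(.2004));sleep(.2)
move_l([*P,.095],velocity=.12);sleep(.3)
s=get_state();print(s["position"],s["clock"],s["contact_force"].round(1));
r=R.from_rotvec(s["eef_rot"]).as_matrix();print(r.round(4).tolist())
f=grab_frame("wrist");cv2.imwrite("pics/p1.png",f["img"][:,:,::-1])
a=grab_frame("scene");b=grab_frame("side")
cv2.imwrite("pics/p2.png",np.hstack([cv2.resize(a["img"][160:280,160:280,::-1],None,fx=3.3,fy=3.3),cv2.resize(b["img"][120:240,215:335,::-1],None,fx=3.3,fy=3.3)]))
E
```

```text
[ 0.51147615 -0.21736296  0.09550372] 32.7167 [-0.1 -0.8 -6. ]
[[-0.1991, 0.98, 0.0008], [0.98, 0.1991, -0.0004], [-0.0006, 0.0007, -1.0]]
```

View pics/p1.png

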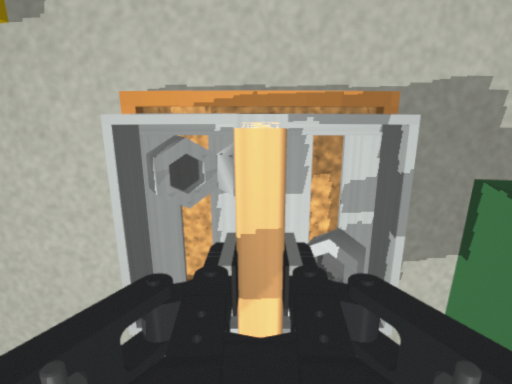

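View pics/p2.png

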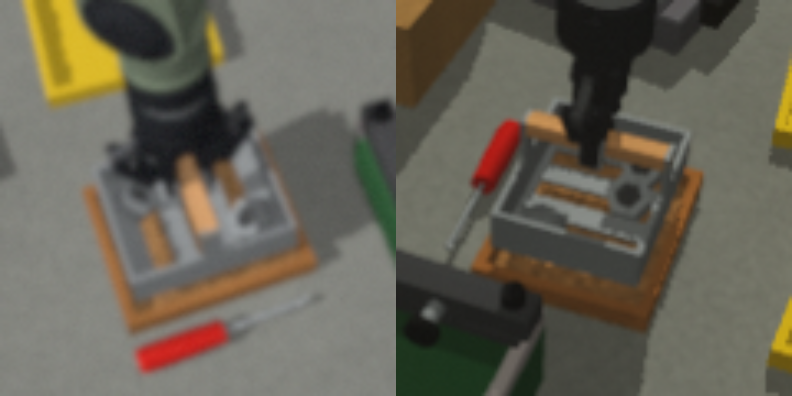

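```bash
python3 - <<'E'
from h import *
P=[.5110,-.2171]
def r(t):
    s=get_state();print(t,s["position"].round(4),s["contact_force"].round(1),s["wrist_torque"].round(2),s["clock"]);return s
h=move_l([*P,.072],velocity=.05,until_force=6);r(h)
if not h:
    sleep(.2)
    h=move_l([*P,.0615],velocity=.02,until_force=4);r(h)
f=grab_frame("wrist");cv2.imwrite("pics/q1.png",f["img"][:,:,::-1])
b=grab_frame("side");cv2.imwrite("pics/q2.png",cv2.resize(b["img"][120:240,215:335,::-1],None,fx=4,fy=4))
E
```

```text
False [ 0.5109 -0.217   0.0717] [ 0.1 -0.8 -5.6] [ 0.01  0.   -0.06] 33.475
True [ 0.5111 -0.2171  0.0624] [-0.4 -0.1  5.4] [-0.01 -0.06  0.02] 34.1667
```

View pics/q1.png

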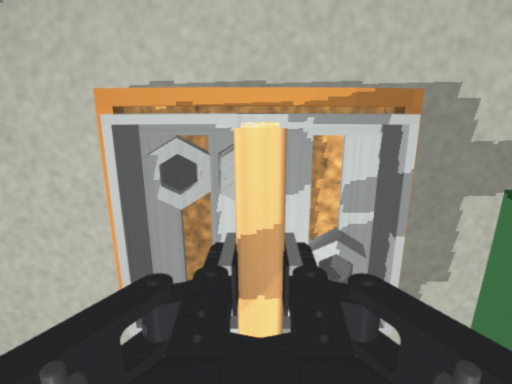

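View pics/q2.png

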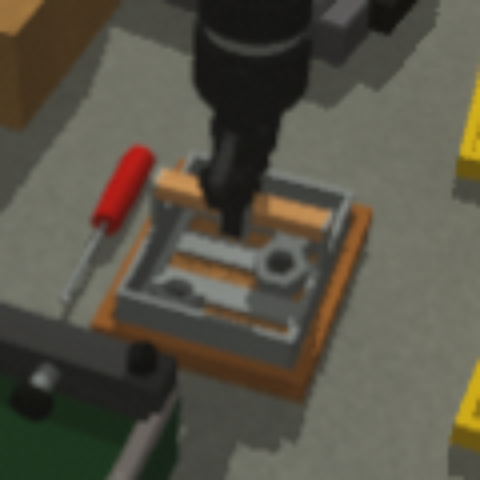

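```bash
python3 - <<'E'
from h import *
let_go()
s=get_state();p=s["position"];print(p,s["contact_force"].round(1),s["finger_gap"])
move_l([p[0],p[1],.2],velocity=.1)
move_l([p[0],p[1],.30],velocity=.2);sleep(.2)
s=get_state();print(s["position"],s["contact_force"].round(1),s["clock"])
f=grab_frame("wrist");T=T_of(f,s);np.savez("z.npz",T=T)
cv2.imwrite("pics/z1.png",cv2.resize(f["img"][60:280,130:430,::-1],None,fx=2.6,fy=2.6,interpolation=cv2.INTER_CUBIC))
f=grab_frame("side");cv2.imwrite("pics/z2.png",cv2.resize(f["img"][120:384,80:340,::-1],None,fx=2.2,fy=2.2,interpolation=cv2.INTER_CUBIC))
E
```

```text
[ 0.50945533 -0.21616709  0.06085527] [-0.6  0.3 -0.5] 0.99927444636282
[ 0.50871944 -0.21575592  0.29831833] [-0.9  0.   0.4] 37.3167
```

View pics/z1.png

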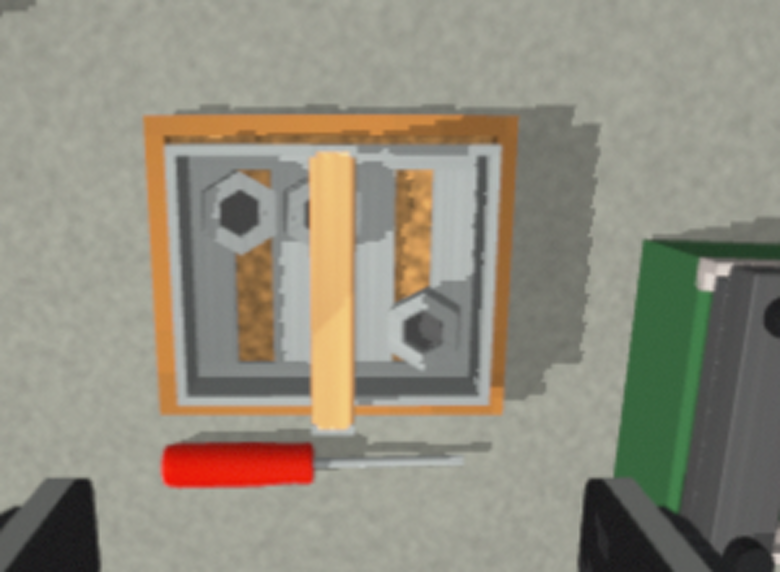

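View pics/z2.png

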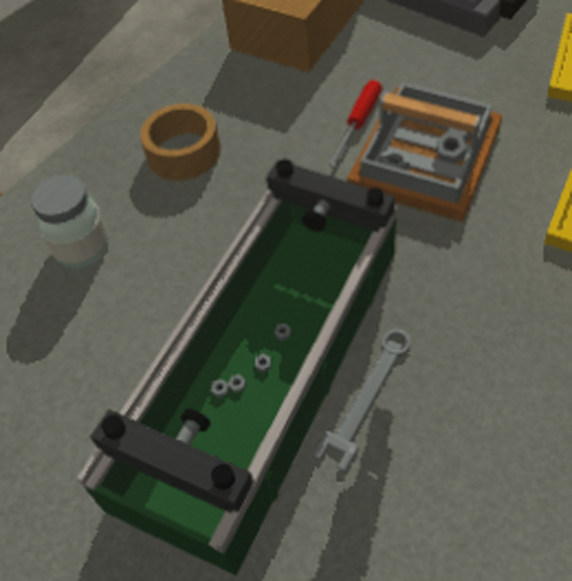

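```bash
python3 -c "
from cell import *
print(sign_off())"
```

```text
the job is handed in; nothing more can be done
None
```

The job is done and handed in at about 37 s of the 72 s allowed; `sign_off()` gives no verdict.

**Shaking:** I gripped the sieve by its handle bar and felt slowly for each bumper, left first, pushing each in by an estimated 6–7 mm. I then shook it for 10 full cycles at 0.2–0.3 m/s. At the stroke ends the estimated push-in was about 5–6 mm on the left and 7–9 mm on the right, well short of the 17 mm limit. The push-in figures come from the arm's position and force; the bumper joints were not read directly.

**Parking:** I lifted the sieve off and lowered it into the wooden cradle. It made contact at the expected height with about 11 N change in force, then I let go and backed away.

**Last checks:**
- **Small nuts:** the side picture shows all four on the bin floor.
- **Sieve:** the wrist picture shows it inside the cradle's rim, apparently flat, with all three large nuts in it. I did not measure its final offset numerically.
- **Tools:** I saw no shift in the wrench or screwdriver.
- **Robot:** the gripper stands clear at 0.30 m.

**Disagreement:** the camera estimates of both free bumper tips were about 4–8 mm nearer than where I felt contact. I used the felt positions.

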